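Hold-to-test on the coil insulation tester

TASK

Run the insulation test on the wound coil with the yellow flanges: with a fingertip, slide it along its guide, without lifting it, until it is fully home against both brass contact studs; push the hinged shield fully shut over it; then reach into the shrouded well, press the sunken green test button to the bottom and finish while still holding it down, because the test runs only while the button is held. Never press the button while the shield is not shut, use fingertip force rather than leaning on it, pick nothing up, and leave the other things lying where they are.

Things in the scene. Friction and masses are not known exactly. Their poses are not given: they have to be found in the camera images.
- tester: Low grey console fixed on the bench, 180 mm deep (x), 250 wide (y), 50 high (z). Origin: centre of its underside; x from its front (operator) to its back, y to its left, z up. Left: black deck, top 54 mm above the bench, with nest and shield. Right: black shrouded well with green button, and 70 mm behind its centre the face of a readout head that stands 91 mm above the bench.
- seat (a point): Place of the coil's axis when home: on the deck at tester (25, 50, 54) mm, axes as tester. The coil slides to it along +x between slippery white rails 7 mm high and 37 mm apart, flaring to 55 mm at their front ends 73 mm before this point. Two brass studs, 8 mm thick, 22 mm high, stop it 16 mm behind and 13 mm to each side of this point. The deck ends 111 mm in front.
- coil: The coil to test: copper-wound bobbin with yellow flanges, 33 mm across and 30 mm high, 40 g, upright on the black deck in the mouth of the guide. Origin on its underside, 6 mm off its axis (see coil_axis); z up. A short thin wire tail has no stiffness and touches nothing.
- coil_axis (a point): Point on the axis of the yellow coil, at its underside. It starts 65 to 88 mm in front of the seat and up to about 6 mm to a side.
- shield (a joint): Angle of the clear shield with orange trim, rad: 0 fully shut (level over the coil), 1.57 upright, up to 1.95 leaning back. It starts open at 1.5 to 1.85. Its stiff hinge (0.12 Nm) keeps it at any angle, so it must be pushed all the way. A coil that is not home blocks it.
- hinge (a point): Middle of the shield's hinge axis, at tester (72, 50, 92) mm; axis along tester y. The shield reaches 77 mm from it, is 76 mm wide, has a flat panel (outer face 3 mm off the axis), skirts 30 mm deep at front and sides, and a finger tab 34 mm wide that sticks out 15 mm more. The outer face looks up when shut, to tester +x when upright. A block 28 mm above the deck lies below the hinge.
- shield_edge (a point): Middle of the outer face of the shield at its free edge, 77 mm from the hinge axis; it moves with the shield. x runs along the panel toward the hinge, y as the tester's y, z is the outward normal of the outer face (up when shut).
- test_button (a joint): Travel of the green test button, m: 0 released, 0.006 at the bottom. Spring: 1.4 N starts it, 5.6 N takes it to the bottom; it springs back when let go.
- button_top (a point): Centre of the top of the green button cap (34 mm across, flat); moves down with it. z up.
- well (a point): Centre of the mouth of the well, level with the rim of the black shroud: 62 mm above the bench, at tester (-20, -75, 62) mm. The well is a round bore 44 mm across; the released button lies 22 mm below this point, the shroud is 57 mm across outside and stands 12 mm above the case.
- coil_white: A waiting coil with white flanges, 33 mm across and 28 mm high, loose on the tester between guide and well. Not to be moved. Origin on its underside, 6 mm off its axis.
- coil_white_axis (a point): Point on the axis of the white-flanged coil, at its underside.
- caliper: Digital caliper lying on the bench left of the tester, 200 x 72 x 16 mm, origin under its middle. Not to be moved.
- flux_tin: Flat round tin, 52 mm across and 22 mm high, on the bench behind the tester's left corner, origin under its middle. Not to be moved.
- winder_4: Fixed machine, not part of the job: tall grey coil winder, 404 mm high, on the robot's right, beside the tester; its head with pulleys and spindle, up to 400 mm high, reaches to the bench's front edge, between the arm's starting place and the tester. Raise the tool to about 0.45 m before swinging across.
- winder_3: Fixed machine, not part of the job: a like winder, 404 mm high, on the robot's left, beyond the caliper.
- small_vise: Fixed bench vise, blue, 83 mm high, behind the tester's left half. Not part of the job.
- eraser: Blue and white eraser 43 x 19 x 13 mm on the bench left of the tester, origin under its middle. Not to be moved.

How it is judged (in metres and radians):
On the way, in this order (a step that is already met when the one before it is completed fails the run):
1. the yellow coil is home against both studs (horizontal distance between coil_axis and seat below 0.004 m), for 0.2 s.
2. the shield is fully shut over the seated coil (value of joint shield below 0.06 rad and horizontal distance between coil_axis and seat below 0.004 m), for 0.2 s.
3. the test button is pressed to the bottom with a fingertip, shield shut (value of joint test_button above 0.0045 m and value of joint shield below 0.06 rad and contact force between the fingers and test_button above 1.5 N), for 0.2 s.
At the end, for the whole second after the job is handed in: The yellow coil stands upright, its axis within 4 mm of the seat; the shield is shut to within 0.06 rad; a fingertip still presses the green button with more than 1.5 N, at least 4.5 of its 6 mm down (all of step 3 and horizontal distance between coil_axis and seat below 0.004 m and angle between coil's own z axis and vertical below 0.15 rad and contact force between the fingers and coil below 0.2 N); the arm keeps its last pose, push and grip.
It fails at once if the test button is pressed (more than 2 mm) while the shield is not shut (value of joint test_button above 0.002 m and value of joint shield above 0.1 rad).
It fails at once if the yellow coil is lifted more than 8 mm off the deck (z of coil_axis in the frame of seat above 0.008 m).
It fails at once if the yellow coil is tipped over (angle between coil's own z axis and vertical above 0.5 rad).
It fails at once if the button is leaned on with more than 40 N (contact force between the fingers and test_button above 40 N).
It fails at once if a bystander (white coil, caliper, tin, eraser) is moved by more than 20 mm (white coil) or 30 mm (distance of coil_white from where it was at the start of the episode above 0.02 m or distance of any of caliper, flux_tin, eraser from where it was at the start of the episode above 0.03 m).
It also fails if it takes over 64 s, if anything falls off the work surface, if the arm or the gripper's body presses on something with over 40 N, if the wrist force passes 120 N, or if a joint passes its speed limit or range.

ROBOT

A 6-joint arm with a two-finger parallel gripper is mounted at the origin on a cart in front of the work surface, level with it; the furniture and walls round the work are solid. World frame = base frame: x ahead of the robot, y to its left, z up, the work surface at z = 0. Lengths are in m, angles in degrees, forces in N, time in s.
With the tool pointing down it reaches from about 0.325 to 0.775 m from the base axis. Payload 5.5 kg.
Tool frame: the origin (TCP) lies at the centre of the arm's flange, where the gripper is bolted on; the fingertips stand 182 mm ahead of it and the grasp point (between the pads) lies 163 mm ahead of it; z points along the fingers, y is the line along which they close (so a half turn about z gives the same grasp; the last joint's range is limited). The gripper opens to 88 mm and grips with 3 to 60 N. Pads are 20 mm wide; open, the fingers measure 115 mm over their backs; the gripper's body (75 mm by 178 mm) begins 61 mm behind the grasp point.
Start: joints at [-74.009, 5.22, 70.514, -0, 104.267, -3.249], TCP at [0.198, -0.567, 0.405] pointing down, gripper open.
Joint ranges: [-164.24, 164.24], [-49.07, 125.15], [9.68, 141.18], [-86.29, 266.29], [3.28, 154.24], [-151.56, 151.56]. Speed limits (degrees/s): [147.25, 147.25, 172.46, 180, 180, 180].

INTERFACE

Orientations are given as [roll, pitch, yaw] about the fixed x, y, z axes, in that order (R = Rz(yaw) Ry(pitch) Rx(roll)).
In Python, from station import r gives the robot as it stands. The module is installed in compiled form; this text tells all that it offers. Calls block until the motion is done:
- r.reach(position, orientation): joint-space move of the TCP to a pose.
- r.servo_line(position, rotation=None, speed=0.15): straight line of the TCP; rotation=None keeps the orientation; speed is the mean speed in m/s.
- r.move_joints(angles): joint-space move.
- r.let_go() and r.grab(squeeze=None): open the fingers fully, or close them until they stop; squeeze is the grip in N (None keeps the last).
- r.wait(seconds).
- r.inverse_kinematics(position, orientation): joint angles nearest the present ones, or None.
- r.sense(): the state.
- r.snapshot(name): name is "scene" or "top" or "wrist"; returns a dict with "frame" (480x640x3 uint8, red, green, blue), "fx", "fy", "cx", "cy" (pixels), "R" (3x3) and "t" (3): a world point X has camera coordinates R X + t. Camera axes: x right, y down, z forward; pixel columns grow to the right and rows downward; lengths in m; the calibration is good to about 2 mm. The wrist camera is an equidistant fisheye: a pixel r from the principal point sees the ray r / f radians off the axis. A picture is of the moment at which its call begins. There is no depth.
A pose or a line that the arm cannot do raises r.IKError and nothing moves.
- r.hand_in(): hands the job in; it is judged then, once.
The state is a dict: "clock": time; "joints": joint angles; "joint_vel": joint speeds; "joint_torque": joint torques, N m; "tcp_pos": TCP position; "orientation": TCP orientation; "contact_force": force on the tool from outside, world axes, zero at the start; "torque": the same for the moment, N m; "opening": finger opening in m; "gripper_force": force on a finger pad.
Only numpy, scipy, OpenCV 4.12 (cv2) and the standard library are available. Lean on these libraries where they do the work, as an engineer would, in place of code of your own. Each camera call takes 0.05 s, during which the arm holds its last target. There are 200 camera calls.

## Working session

There is one attempt and no reset: what is moved stays moved. The work goes in short steps, each a Python script; the robot and the scene stay as the last script left them, time stands still between calls to the robot, and variables do not carry over. Pictures are saved under pics/ and viewed, at most 10 in all, crops included, and the job is handed in when it is done.

```bash
mkdir -p pics
python3 - <<'E'
from station import r
import cv2,pickle
d={}
for n in("scene","top"):
    s=r.snapshot(n);d[n]=s;cv2.imwrite(f"pics/{n}0.png",s["frame"][:,:,::-1]);print(n,s["fx"],s["cx"],s["cy"],s["R"],s["t"])
pickle.dump(d,open("d0.pkl","wb"))
print(r.sense())
E
```

```text
scene 512.5342043035024 322.03155582267595 240.8753940881309 [[ 0.93812686  0.34624639 -0.00560675]
 [ 0.30735358 -0.8399907  -0.44715702]
 [-0.15953612  0.41776676 -0.8944379 ]] [-0.52844008 -0.03511511  1.20572279]
top 560.3135238611585 310.0788056465848 251.05851069093617 [[ 0.02130189 -0.99976156 -0.00480074]
 [-0.99098208 -0.02047896 -0.13242027]
 [ 0.13229039  0.00757825 -0.99118203]] [0.10180872 0.56193481 1.26031157]
{'clock': 0.1, 'joints': array([-7.40090524e+01,  5.25956108e+00,  7.05747452e+01, -1.79791949e-03,
        1.04267960e+02, -3.24862757e+00]), 'joint_vel': array([-0.14083968, -0.07896486, -0.15697834, -0.06538162,  0.0088678 ,
        0.0091746 ]), 'joint_torque': array([ 3.46221954e-03, -4.47857237e+01, -4.07570207e+01,  7.01709534e-02,
        2.84105586e-02, -9.60513103e-05]), 'tcp_pos': array([ 0.19771951, -0.56654125,  0.40361398]), 'orientation': array([-1.79897799e+02, -4.05489043e-03,  1.92391300e+01]), 'contact_force': array([-0.50439075, -0.67348103, -0.65153836]), 'torque': array([-0.03693584, -0.02791868, -0.01930671]), 'gripper_force': 0.0, 'opening': 0.087810487009097}
```

View pics/scene0.png

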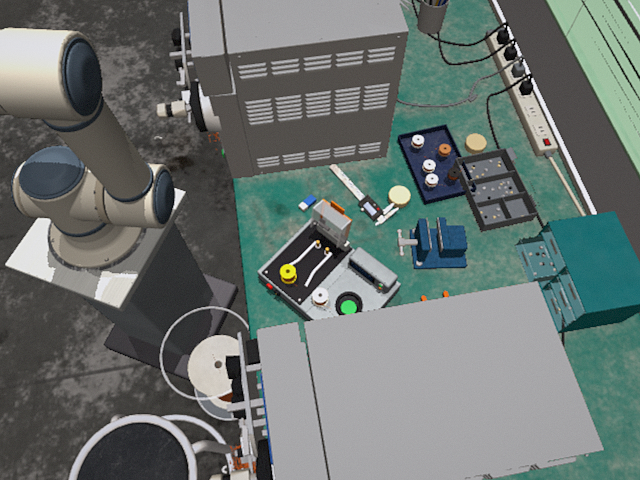

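View pics/top0.png

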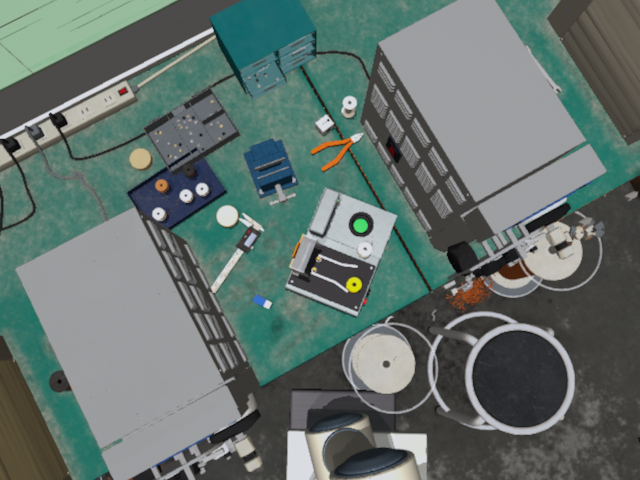

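The top view shows the tester at about (340,255), with its front facing image right (world −y). The yellow coil is at (354,285), the button at (360,226) and the open shield at about (305,258). Next I'll zoom in for corners.

Run:
```python
import cv2,pickle
d=pickle.load(open("d0.pkl","rb"))
a=d["top"]["frame"][180:325,275:410,::-1]; b=d["scene"]["frame"][190:335,250:410,::-1]
cv2.imwrite("pics/crop.png",cv2.resize(a[:,:],None,fx=4,fy=4,interpolation=cv2.INTER_CUBIC))
cv2.imwrite("pics/crop2.png",cv2.resize(b,None,fx=4,fy=4,interpolation=cv2.INTER_CUBIC))
```

```text
(no output)
```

View pics/crop.png

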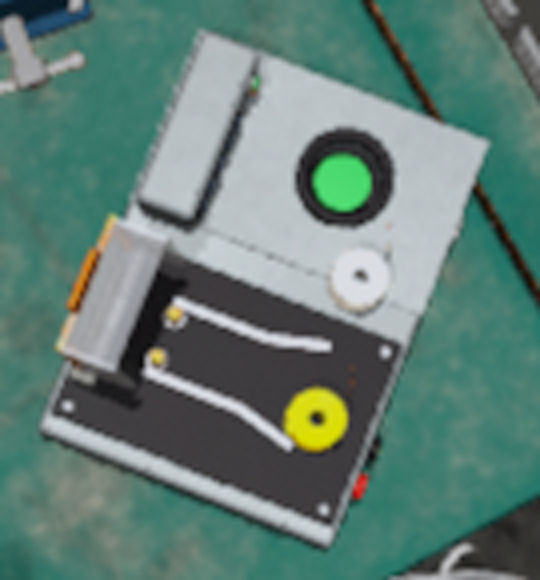

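View pics/crop2.png

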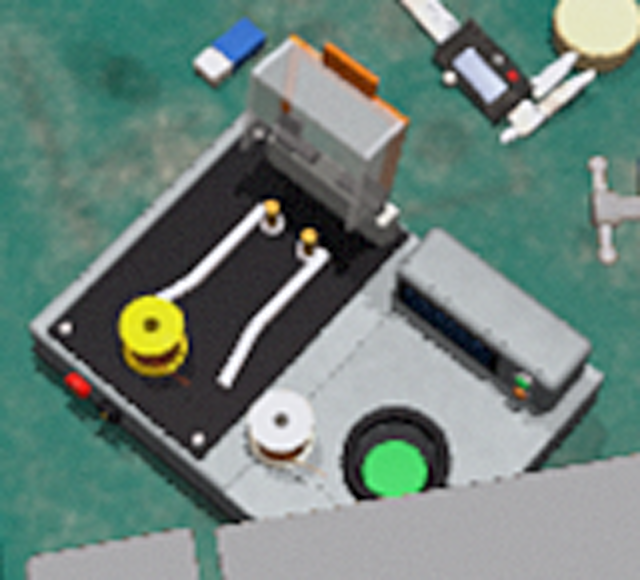

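The top crop shows the following positions, in crop pixels:
- well (345,177)
- stud tops (176,313) and (157,355)
- front corners (490,143) and (330,545)
- yellow coil (317,418)
- white coil (360,276)

The scene crop shows the same points, with the stud tops at (271,207) and (308,237). I'll fit the tester pose from these.

```bash
cat > h.py <<'E'
import numpy as np,pickle,cv2
from scipy.optimize import least_squares
def proj(s,X):
    c=s["R"]@np.asarray(X)+s["t"]; return np.array([s["fx"]*c[0]/c[2]+s["cx"],s["fy"]*c[1]/c[2]+s["cy"]])
def ray(s,uv,z):
    dv=s["R"].T@np.array([(uv[0]-s["cx"])/s["fx"],(uv[1]-s["cy"])/s["fy"],1]);o=-s["R"].T@s["t"]
    return o+dv*(z-o[2])/dv[2]
def T(p,X):
    c,s=np.cos(p[2]),np.sin(p[2]);return np.array([p[0]+c*X[0]-s*X[1],p[1]+s*X[0]+c*X[1],X[2]])
def Ti(p,X):
    c,s=np.cos(p[2]),np.sin(p[2]);a,b=X[0]-p[0],X[1]-p[1];return np.array([c*a+s*b,-s*a+c*b,X[2]])
E
python3 - <<'E'
from h import *
d=pickle.load(open("d0.pkl","rb"))
O=[("top",(345,177),(-20,-75,62)),("top",(490,143),(-90,-125,50)),("top",(330,547),(-90,125,50)),("top",(176,313),(41,37,76)),("top",(157,355),(41,63,76)),
("scene",(35,330),(-90,125,50)),("scene",(271,207),(41,63,76)),("scene",(308,237),(41,37,76)),("scene",(397,457),(-20,-75,62))]
off={"top":(275,180),"scene":(250,190)}
px=lambda n,u:np.array(off[n])+(np.array(u)+.5)/4-.5
f=lambda p:np.concatenate([proj(d[n],T(p,np.array(X)/1e3))-px(n,u) for n,u,X in O])
s=least_squares(f,[.5,-.05,1.9],loss="soft_l1");print(s.x,np.degrees(s.x[2]));print(f(s.x).reshape(-1,2).round(1))
p=s.x;np.save("p.npy",p)
for n in d:
    h=cv2.cvtColor(d[n]["frame"],cv2.COLOR_RGB2HSV)
    for nm,lo,hi,z in(("yel",(25,150,120),(33,255,255),.084),("grn",(55,120,120),(75,255,255),.040)):
        m=cv2.inRange(h,lo,hi);k,l,st,c=cv2.connectedComponentsWithStats(m);
        for i in range(1,k):
            if st[i,4]>60: X=ray(d[n],c[i],z);print(n,nm,c[i],st[i,4],X,Ti(p,X)*1e3)
for u in((360,276),):X=ray(d["top"],px("top",u),.078);print("white",X,Ti(p,X)*1e3)
for n,u in(("scene",(281,420)),):X=ray(d[n],px(n,u),.078);print("white",Ti(p,X)*1e3)
# coil hole centers
for n,u in(("top",(316,418)),("scene",(151,325))):X=ray(d[n],px(n,u),.084);print("yel hole",X,Ti(p,X)*1e3)
for q in ((25,50),(72,50),(-20,-75),(-90,125),(-90,-125),(90,125),(90,-125)):print(q,T(p,np.array(q+(0,))/1e3))
E
```

```text
[0.55985027 0.04352859 1.21055636] 69.35977001515711
[[ 0.1 -0.6]
 [-0.5  0.1]
 [ 0.3  0.1]
 [-0.5 -0.1]
 [-0.1  0.1]
 [-2.6 -0.4]
 [ 0.3  0.4]
 [ 0.2 -0. ]
 [ 0.   0.4]]
scene yel [287.90196078 271.75980392] 204 [0.48330691 0.01431942 0.084     ] [-54.31574345  61.33402355  84.        ]
scene grn [348.1978022  306.77472527] 182 [6.21651474e-01 4.37200024e-04 4.00000000e-02] [-18.54059733 -73.02398321  40.        ]
top yel [353.49206349 284.31216931] 189 [0.48119205 0.01551982 0.084     ] [-53.93787855  63.7362759   84.        ]
top grn [360.22424242 225.23636364] 165 [ 0.62233379 -0.00173743  0.04      ] [-20.33513155 -74.42905997  40.        ]
white [ 0.56232178 -0.00898883  0.078     ] [-48.27523663 -20.82519294  78.        ]
white [-47.37503322 -20.14077221  78.        ]
yel hole [0.48161311 0.01523017 0.084     ] [-54.06051188  63.24014018  84.        ]
yel hole [0.48153934 0.01578766 0.084     ] [-53.56480725  63.50569511  84.        ]
(25, 50) [0.52187213 0.08454883 0.        ]
(72, 50) [0.53843958 0.12853201 0.        ]
(-20, -75) [ 0.62298622 -0.00162507  0.        ]
(-90, 125) [0.41114885 0.00336783 0.        ]
(-90, -125) [ 0.64510191 -0.08475687  0.        ]
(90, 125) [0.47459863 0.17181404 0.        ]
(90, -125) [0.7085517  0.08368934 0.        ]
```

Run:
```python
from h import *
d=pickle.load(open("d0.pkl","rb"));p=np.load("p.npy")
off={"top":(275,180),"scene":(250,190)}
px=lambda n,u:np.array(off[n])+(np.array(u)+.5)/4-.5
for n,u,z in(("top",(290,446),61),("top",(328,346),61),("top",(240,410),61),("top",(268,340),61),("top",(176,300),61),("top",(150,372),61),("scene",(225,382),61),("scene",(258,325),61),("scene",(320,258),61),("top",(386,352),54),("top",(323,509),54),("top",(68,405),54),
 ("top",(112,216),165),("top",(62,348),165),("scene",(293,40),165),("scene",(405,123),165),("scene",(323,57),185)):
    print(n,u,(Ti(p,ray(d[n],px(n,u),z/1e3))*1e3).round(1))
```

```text
top (290, 446) [-47.1  81.2  61. ]
top (328, 346) [-46.5  20.5  61. ]
top (240, 410) [-13.6  72.8  61. ]
top (268, 340) [-13.7  29.9  61. ]
top (176, 300) [43.2 28.1 61. ]
top (150, 372) [41.6 71.7 61. ]
scene (225, 382) [-45.9  20.1  61. ]
scene (258, 325) [-10.3  28.4  61. ]
scene (320, 258) [40.9 29.  61. ]
top (386, 352) [-78.6  10.5  54. ]
top (323, 509) [-77.6 106.8  54. ]
top (68, 405) [ 78.1 105.8  54. ]
top (112, 216) [ 86.8  12.  165. ]
top (62, 348) [ 84.9  86.2 165. ]
scene (293, 40) [ 87.4  87.9 165. ]
scene (405, 123) [ 87.3  14.1 165. ]
scene (323, 57) [ 80.6  62.2 185. ]
```

```bash
cat >> h.py <<'E'
p=np.load("p.npy"); YAW=float(np.degrees(p[2]))
def tcp(x,y,ztip): # tester mm -> TCP position, tool down
    return T(p,np.array([x,y,ztip+182])/1e3)
E
python3 - <<'E'
from h import *
from station import r
d=pickle.load(open("d0.pkl","rb"))
for u in((365,130),(445,248),(375,50)):print("winder foot",u,ray(d["top"],u,0),(Ti(p,ray(d["top"],u,0))*1e3).round())
for z in(.1,.2,.3,.4):print(z,(Ti(p,ray(d["top"],(448,255),z))*1e3).round(), (Ti(p,ray(d["top"],(460,290),z))*1e3).round())
print("winder top corner",(Ti(p,ray(d["top"],(475,208),.404))*1e3).round(),(Ti(p,ray(d["top"],(380,45),.404))*1e3).round())
for q in((-92,64,60),(-92,64,200),(-92,64,400),(-92,64,450),(130,50,140),(-20,-75,34)):
    P=tcp(*q);print(q,P,r.inverse_kinematics(P,[180,0,YAW]))
for z in(.5,.55,.6,.63): print(z,r.inverse_kinematics([.198,-.567,z],[180,0,19.24]),r.inverse_kinematics([.5,0,z],[180,0,YAW]))
E
```

```text
winder foot (365, 130) [ 8.67107559e-01 -1.44907421e-02 -2.22044605e-16] [  54. -308.   -0.]
winder foot (445, 248) [ 0.57869049 -0.20744701  0.        ] [-228. -106.    0.]
winder foot (375, 50) [ 1.0756046  -0.03776856  0.        ] [ 106. -511.    0.]
0.1 [-223.  -72.  100.] [-273.  -10.  100.]
0.2 [-205.  -51.  200.] [-251.    6.  200.]
0.3 [-187.  -31.  300.] [-229.   22.  300.]
0.4 [-169.  -10.  400.] [-207.   37.  400.]
winder top corner [-183. -100.  404.] [  67. -312.  404.]
(-92, 64, 60) [ 0.4675284  -0.02000622  0.242     ] [-6.61684908e+00 -1.38882785e+01  1.05190064e+02 -2.54444375e-14
  8.86982146e+01  1.40233809e+01]
(-92, 64, 200) [ 0.4675284  -0.02000622  0.382     ] [-6.61684908e+00 -1.54347338e+01  9.22562055e+01 -2.54444375e-14
  1.03178528e+02  1.40233809e+01]
(-92, 64, 400) [ 0.4675284  -0.02000622  0.582     ] [-6.61684908e+00 -8.36407267e+00  6.52988264e+01 -2.54444375e-14
  1.23065246e+02  1.40233809e+01]
(-92, 64, 450) [ 0.4675284  -0.02000622  0.632     ] [-6.61684908e+00 -4.80733279e+00  5.64207255e+01 -2.54444375e-14
  1.28386607e+02  1.40233809e+01]
(130,
[... 405 characters left out ...]
912188e+00 -7.74289097e+00  7.35028678e+01 -2.54444375e-14
  1.14240023e+02  1.67411081e+01]
0.55 [-7.39958496e+01  1.03361149e+01  4.98513011e+01 -2.54444375e-14
  1.19812584e+02 -3.23584958e+00] [-3.89912188e+00 -5.46420749e+00  6.61191176e+01 -2.54444375e-14
  1.19345090e+02  1.67411081e+01]
0.6 [-7.39958496e+01  1.40105684e+01  4.01307714e+01 -2.54444375e-14
  1.25858660e+02 -3.23584958e+00] [-3.89912188e+00 -2.41102270e+00  5.77559098e+01 -2.54444375e-14
  1.24655113e+02  1.67411081e+01]
0.63 [-7.39958496e+01  1.70015846e+01  3.31081611e+01 -2.54444375e-14
  1.29890254e+02 -3.23584958e+00] [-3.89912188e+00 -1.36668582e-01  5.21302060e+01 -2.54444375e-14
  1.28006463e+02  1.67411081e+01]
```

Run:
```python
from h import *
from station import r
s=r.sense();P=s["tcp_pos"]
r.servo_line([P[0],P[1],.635],speed=.25)
r.grab(5)
r.reach(tcp(-92,63,455),[180,0,YAW])
r.servo_line(tcp(-92,63,110),speed=.25)
s=r.sense();print(s["clock"],s["tcp_pos"],tcp(-92,63,110),s["contact_force"],s["opening"])
w=r.snapshot("wrist");cv2.imwrite("pics/w1.png",w["frame"][:,:,::-1])
t=r.snapshot("top");cv2.imwrite("pics/t1.png",cv2.resize(t["frame"][160:340,240:450,::-1],None,fx=3,fy=3))
```

```text
6.2333 [ 0.46879797 -0.02046186  0.29357149] [ 0.46846421 -0.02035872  0.292     ] [ 0.93973346  0.67283539 -0.3026531 ] 0.0005487773010645466
```

View pics/w1.png

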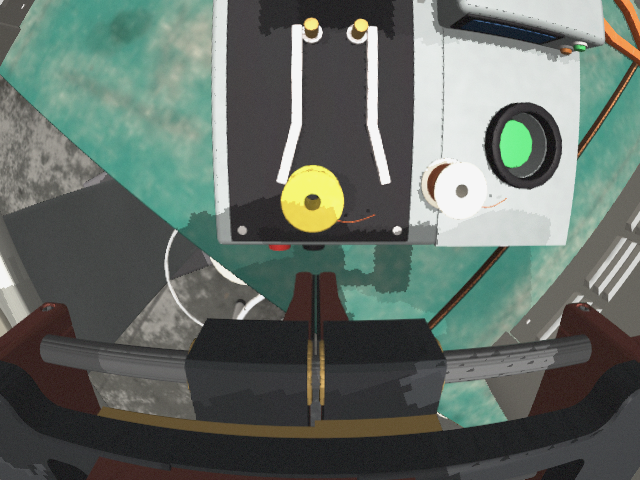

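The wrist view shows the coil at (313,198), offset to the left and next to the left rail tip at (285,180). The fingers are closed and clear. I'll nudge the coil sideways to the guide's centreline first, then push it along.

```bash
cat >> h.py <<'E'
def coil(s):
    m=cv2.inRange(cv2.cvtColor(s["frame"],cv2.COLOR_RGB2HSV),(25,150,120),(33,255,255))
    k,l,st,c=cv2.connectedComponentsWithStats(m);i=1+np.argmax(st[1:,4])
    return (Ti(p,ray(s,c[i],.084))*1e3).round(1),st[i,4]
E
python3 - <<'E'
from h import *
from station import r
w=r.snapshot("wrist");print("cam in tool",(-w["R"].T@w["t"]-r.sense()["tcp_pos"]))
r.servo_line(tcp(-56,102,110),speed=.2)
r.servo_line(tcp(-56,102,65),speed=.1)
f0=r.sense()["contact_force"]
r.servo_line(tcp(-56,82,65),speed=.04)
print(r.sense()["contact_force"]-f0)
print(r.sense()["tcp_pos"]-tcp(-56,82,65))
r.servo_line(tcp(-56,102,66),speed=.15)
r.servo_line(tcp(-95,102,85),speed=.2)
for n in("top","scene"):print(coil(r.snapshot(n)))
print(r.sense()["clock"])
E
```

```text
cam in tool [ 0.02742561  0.07324076 -0.01948473]
[-0.47184521 -0.1405114  -0.68169748]
[ 9.19065636e-05 -5.06462780e-05 -1.32365168e-04]
(array([40.3, 65.6, 84. ]), np.int32(3))
(array([-56. ,  40.3,  84. ]), np.int32(75))
8.8
```

```bash
cat >> h.py <<'E'
def wray(s,uv,z):
    a=np.array([(uv[0]-s["cx"])/s["fx"],(uv[1]-s["cy"])/s["fy"]]);th=np.hypot(*a)
    dv=s["R"].T@np.append(a/th*np.sin(th),np.cos(th));o=-s["R"].T@s["t"];return o+dv*(z-o[2])/dv[2]
def wcoil(s):
    m=cv2.inRange(cv2.cvtColor(s["frame"],cv2.COLOR_RGB2HSV),(24,130,200),(33,255,255))
    c=max(cv2.findContours(m,cv2.RETR_EXTERNAL,cv2.CHAIN_APPROX_NONE)[0],key=cv2.contourArea)
    b=np.array([Ti(p,wray(s,u,.084))[:2]*1e3 for u in c[:,0]],np.float32)
    (x,y),rr=cv2.minEnclosingCircle(b);return round(x,1),round(y,1),round(rr,1),b.mean(0).round(1)
E
python3 - <<'E'
from h import *
from station import r
r.servo_line(tcp(-95,51,85),speed=.2)
w=r.snapshot("wrist");print(wcoil(w));cv2.imwrite("pics/w2.png",w["frame"][:,:,::-1])
for q in((41,37),(41,63)):
    X=T(p,np.array(q+(76,))/1e3);c=w["R"]@X+w["t"];n=np.hypot(c[0],c[1]);th=np.arctan2(n,c[2]);print("stud expect",w["cx"]+w["fx"]*th*c[0]/n,w["cy"]+w["fy"]*th*c[1]/n)
E
```

```text
(-49.6, 55.4, 17.6, array([-49.2,  55.4], dtype=float32))
stud expect 347.48295784810347 9.052841898841336
stud expect 290.34173226391397 8.893965915552258
```

View pics/w2.png

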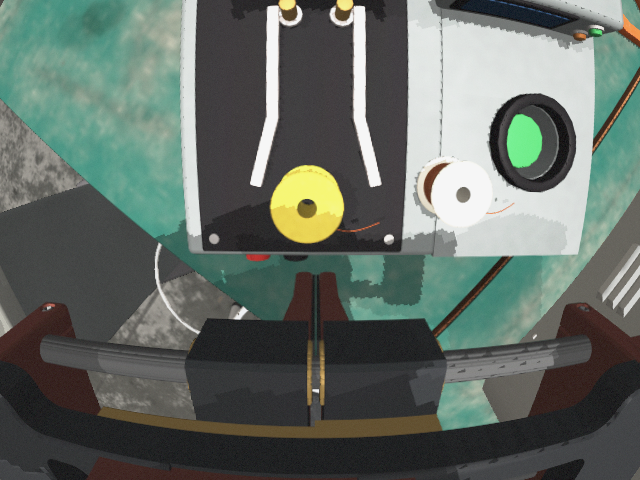

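The coil is now inside the mouth, at (307,205) between the rails. Next I'll push it home, watching the force.

Run:
```python
from h import *
from station import r
u=T(p,[1,0,0])-T(p,[0,0,0])
r.servo_line(tcp(-95,51,63),speed=.1)
f0=r.sense()["contact_force"]
r.servo_line(tcp(-50,50.5,63),speed=.05)
print(r.sense()["contact_force"]@u-f0@u)
r.servo_line(tcp(-12,50,63),speed=.05)
print(r.sense()["contact_force"]@u-f0@u)
x=-12
while x<6:
    x+=1;r.servo_line(tcp(x,50,63),speed=.02);f=(r.sense()["contact_force"]-f0)@u
    if x>-6: print(x,round(f,2))
    if f<-4: break
r.wait(.3);print(Ti(p,r.sense()["tcp_pos"])*1e3,(r.sense()["contact_force"]-f0)@u,r.sense()["clock"])
w=r.snapshot("wrist");print(wcoil(w));cv2.imwrite("pics/w3.png",w["frame"][:,:,::-1])
```

```text
-0.15893381625736058
-0.2635820129378417
-5 0.15
-4 -1.05
-3 -0.19
-2 -2.67
-1 -5.48
[ -1.63895832  49.68114098 245.13062504] -4.987469889905505 14.6333
(24.6, 62.7, 7.4, array([24.3, 62.9], dtype=float32))
```

View pics/w3.png

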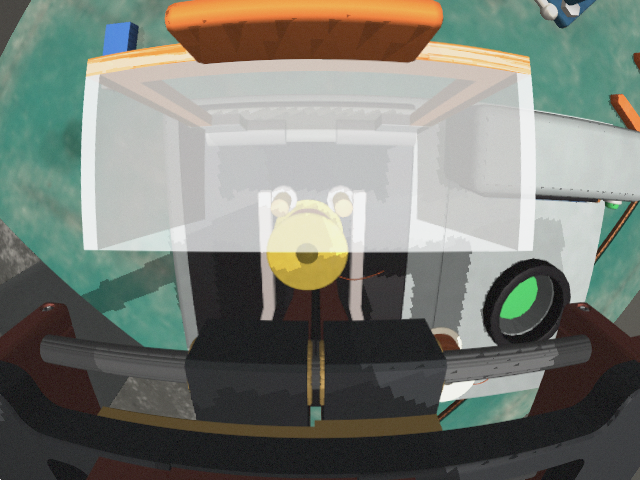

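The coil is in contact with both studs (281,203) and (343,205), and the 5 N reaction came at the expected position. Now I'll go behind the shield and close it.

Run:
```python
from h import *
from station import r
r.servo_line(tcp(-18,50,64),speed=.1)
r.servo_line(tcp(-18,50,220),speed=.25)
r.servo_line(tcp(132,50,220),speed=.25)
r.servo_line(tcp(132,50,150),speed=.2)
f0=r.sense()["contact_force"]
r.servo_line(tcp(85,50,154),speed=.08)
print("up",r.sense()["contact_force"]-f0)
s=62
for th in np.radians(np.arange(84,-1,-6)):
    x=72-s*np.cos(th)+3*np.sin(th)+10;z=92+s*np.sin(th)+3*np.cos(th)
    r.servo_line(tcp(x,50,z),speed=.08)
    f=r.sense()["contact_force"]-f0
    print(round(np.degrees(th)),f.round(1))
    if np.linalg.norm(f)>25:break
r.wait(.3);q=r.sense();print(q["contact_force"]-f0,Ti(p,q["tcp_pos"])*1e3-[0,0,182],q["clock"])
```

```text
up [-1.29081833 -1.27878976 -0.70888379]
84 [ 0.4 -1.4 -0.5]
78 [ 0.8 -0.8 -1.3]
72 [ 0.1 -0.7 -1. ]
66 [ 0.8 -0.4 -0.4]
60 [-0.2 -0.6 -1.6]
54 [ 0.3 -0.5 -1.3]
48 [ 0.4 -0.8 -0.9]
42 [ 0.7 -0.2 -1. ]
36 [ 0.7 -1.7 -1.2]
30 [ 0.  -1.  -1.1]
24 [ 0.9 -1.2 -1.2]
18 [ 0.3 -0.7 -1.4]
12 [ 0.1 -0.1 -0.5]
6 [-0.1 -0.8 -1.6]
0 [ 0.8 -0.3  1.3]
[ 2.16524919 -1.11816738  2.14814171] [20.08283188 49.86276105 95.30578113] 21.8167
```

Run:
```python
from h import *
from station import r
r.servo_line(tcp(14,50,97),speed=.05)
z=97;f0=r.sense()["contact_force"]
while z>88:
    z-=.7;r.servo_line(tcp(14,50,z),speed=.02);f=(r.sense()["contact_force"]-f0)[2];print(round(z,1),round(f,2))
    if f>7:break
r.wait(.4)
r.servo_line(tcp(14,50,150),speed=.2)
r.servo_line(tcp(-20,-75,150),speed=.25)
w=r.snapshot("scene");cv2.imwrite("pics/s4.png",cv2.resize(w["frame"][170:340,230:430,::-1],None,fx=3,fy=3))
w=r.snapshot("wrist");cv2.imwrite("pics/w4.png",w["frame"][:,:,::-1]);print(r.sense()["clock"])
```

```text
96.3 0.57
95.6 -0.38
94.9 3.29
94.2 6.41
93.5 8.95
24.9417
```

View pics/s4.png

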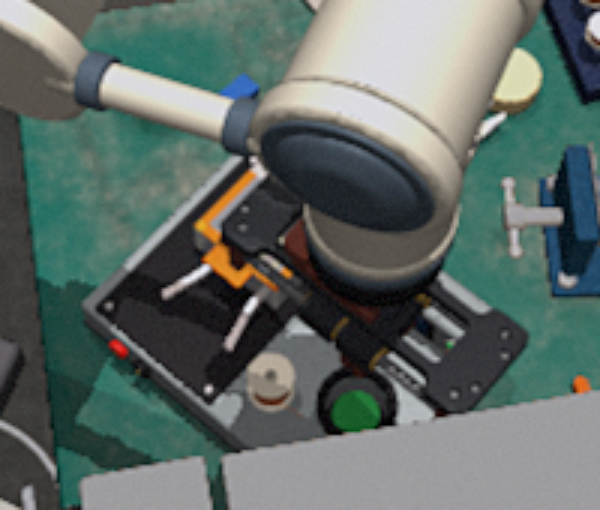

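View pics/w4.png

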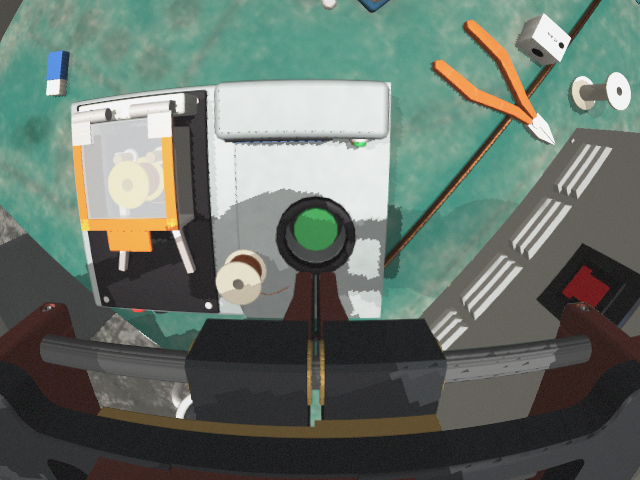

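The shield is level over the seated coil and the well is clear, with the button at (316,228). Now I'll press the button.

Run:
```python
from h import *
from station import r
r.servo_line(tcp(-20,-75,75),speed=.15)
f0=r.sense()["contact_force"]
r.servo_line(tcp(-20,-75,44),speed=.06)
print((r.sense()["contact_force"]-f0).round(2))
z=44
while z>29:
    z-=1;r.servo_line(tcp(-20,-75,z),speed=.02);s=r.sense();f=s["contact_force"]-f0;print(z,round(s["tcp_pos"][2]*1e3-182,1),f.round(2))
    if f[2]>11 or np.linalg.norm(f[:2])>8:break
r.wait(.6);s=r.sense();print((s["contact_force"]-f0).round(2),s["tcp_pos"][2]*1e3-182,s["clock"])
```

```text
[0.34 0.5  0.89]
43 43.4 [0.48 1.55 0.52]
42 42.0 [ 0.32  0.87 -0.11]
41 40.9 [-0.35  0.66  1.12]
40 40.2 [-0.33  0.87  1.35]
39 39.3 [-0.75  0.37  1.83]
38 38.2 [-0.28  1.87  2.91]
37 37.2 [0.21 1.58 3.94]
36 36.2 [-0.17 -0.03  4.53]
35 35.2 [ 0.73 -0.35  5.57]
34 34.4 [-0.07  1.1   5.57]
33 34.3 [-2.89  1.12 10.58]
32 34.2 [-5.54  0.37 13.61]
[-4.36  1.8  12.78] 34.190689305555765 29.8583
```

The button has bottomed (tip at 34.2 mm) and is held at about 13 N, so I'm handing in.

Run:
```python
from station import r
print(r.hand_in())
```

```text
the job is handed in; nothing more can be done
None
```

The job is handed in at about 30 s on the clock, with the coil home against both studs, the shield shut over it, and the button held at the bottom with about 13 N; the hand-in call returned no verdict.

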